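# Lock the pasta stamp away in the dial-locked steel box

### The arm

A 6-joint arm with a two-finger parallel gripper is mounted at the origin on the work surface. World frame = base frame: x ahead of the robot, y to its left, z up, the work surface at z = 0. Lengths are in m, angles in rad, forces in N, time in s.
With the tool pointing down it reaches from about 0.35 to 0.975 m from the base axis. Payload 4.9 kg.
Tool frame: the origin (TCP) lies midway between the tips of the shut fingers; the grasp point (between the pads) lies 19 mm behind it; z points along the fingers, y is the line along which they close (so a half turn about z gives the same grasp; the last joint's range is limited). The gripper opens to 85 mm and grips with 20 to 120 N. Pads are 22 mm wide; open, the fingers measure 114 mm over their backs; the gripper's body (76 mm by 85 mm) begins 54 mm behind the grasp point. The pads swing forward as they close: fully open they stand 13 mm farther back than shut.
Start: joints at [-1.309, 0.053, 1.613, -0, 1.476, -0.119], TCP at [0.232, -0.58, 0.231] pointing down, gripper open.
Joint ranges: [-3.01, 3.01], [-1.01, 2.22], [0.06, 2.58], [-1.02, 4.17], [0.09, 2.62], [-3.14, 3.14]. Speed limits (rad/s): [2.57, 2.57, 3.14, 3.14, 3.14, 3.14].

### API

Orientations are given as a unit quaternion [w, x, y, z].
In Python, from plant import state, grab_frame, job_done, cut_out, place_of gives the robot as it stands.
- The arm moves only by the tool jog_arm, never from a script. Its argument "motion" is text: rows parted by semicolons, each of 7 numbers parted by spaces: the opening in per cent of the stroke, from 0 (shut) to 100 (fully open), then the shift along the tool's x, y, z as a fraction of full scale, then the turn, a rotation vector about the tool's x, y, z as a fraction of full scale. A call has exactly 5 rows; each row is the pose to reach, as a shift and turn from the pose commanded when the call began, along the tool's axes at that moment; what a row does not reach only later rows make up. Full scale, the value 1, is 50 cm for a shift and 1.5 rad for a turn. A row lasts 1/8 s, in which the tool goes at most 62.5 mm and 10.7 degrees, less where a joint would pass 70% of its speed; a pose out of reach is approached as far as the arm can. A call with a number of a shift or a turn outside -1 to 1 is refused whole. A call with a gripper value outside its range is refused whole. The fingers move at their own pace and stop on an object; the grip force is fixed at half the most. Time passes only in rows, so rows that repeat a pose let the fingers close, or fill a call up. It gives the time, the measured TCP pose, the force, the opening and the grip force at its end, in the units of the state.
- state(): the state, without advancing time (a new reading comes with each control period).
- grab_frame(name): name is "scene" or "side" or "wrist"; returns a dict with "color" (384x512x3 uint8, red, green, blue), "range_z" (384x512 float32, m along the optical axis (not along the pixel's ray), 0 where there is no reading), "intrinsics" (3x3 intrinsics, pixels), "k1" (the pictures are not rectified: a ray, as slopes to the right and down, at radius r is drawn at 1 + k1 r^2 times it, then the intrinsics apply), "world_from_camera" (4x4, takes a point from camera to world coordinates). Camera axes: x right, y up, looking along -z (the intrinsics and any distortion apply to the point x, -y, -z); pixel columns grow to the right and rows downward; lengths in m; the calibration is good to about 2 mm. A picture is of the moment at which its call begins.
- job_done(): hands the job in; it is judged then, once.
Trained networks look in the newest picture that a camera, given by its name, has taken for a name from the list of things; names that differ only in an ending like _2 or _b are one class to them, and where a whole thing is asked for, a point or a joint stands for the part that bears it (a point fixed in the world has none). Each returns a list of dicts, best first, with "p" (0 to 1); they miss things now and then, are a little off and sometimes report something else, mostly with a low value. They report only what shows in the picture. A call takes as long as a camera call. They do not tell look-alikes from the thing itself.
- cut_out(camera, thing): "pixels" (384x512 bool, what is visible of it).
- place_of(camera, thing): "at" ([x, y, z] in m, in world coordinates, good to about 4 mm: a listed point, or the origin of a listed thing).
The state is a dict: "time": time; "joint_pos": joint angles; "joint_vel": joint speeds; "joint_efforts": joint torques, N m; "tool_pos": TCP position; "tool_rot": TCP orientation; "contact_force": force on the tool from outside, world axes, zero at the start; "ft_torque": the same for the moment, N m; "gripper_width": opening from 0.0 (shut) to 1.0 (fully open); "grasp_force": force on a finger pad.
Only numpy, scipy, OpenCV 4.12 (cv2) and the standard library are available. Lean on these libraries where they do the work, as an engineer would, in place of code of your own. Each camera call takes 0.05 s, during which the arm holds its last target. There are 200 camera calls.

### The job

Put the steel pasta stamp from the turntable away in the locked grey steel box: set the box's left dial to 3 and its right dial to 7 (left and right as you face the box's front, the side with the lid's bar handle), draw the bolt between the dials fully back towards the hinge, and raise the lid by its bar until it stands open past upright on its own. Then set the stamp down, upright and not dropped, on the floor of the right-hand half of the box, and let go, leaving the lid open and without shifting or knocking over any of the other things.

Things in the scene. Friction and masses are not known exactly. Their poses are not given: they have to be found in the camera images.
- lockbox: grey sheet-steel lock box, 180 mm deep (x), 240 wide (y), 105 high plus a 3 mm lid, fixed to the board. Origin: centre of its underside; x from its front (the side near the lid's bar) to the hinge side, y to its left, z up. Inner floor 6.5 mm up. A partition at y = 0, 61 mm high, leaves a left half holding two stamps 56 mm tall and an empty right half (y -117 to -2, x -87 to 87 mm)
- right_half (a point): middle of the right half's inner floor, (0, -59, 6.5) mm in the box's frame
- dial_left (a joint): left dial's angle (rad): a pointer knob on a fixed black ring with white numerals 0 to 9, 36 degrees apart, 0 towards the hinge side, numbers rising clockwise from above. Value = number x 0.628, growing clockwise; stops at 0 and 9, no clicks, 0.04 N m friction, stays where left. Its wheel lets the bolt pass freely within 7 degrees of 3 (1.885)
- dial_right (a joint): angle of the right dial (rad), the same as the left dial; its wheel lets the bolt pass freely within 7 degrees of number 7 (4.398) and jams it when well off
- dial_left_grip (a point): point on the left dial's axis, 29 mm above the lid's top, the height to pinch it. The knob is an aluminium fin 34 mm long, 12 mm thick, 7 to 38 mm above the lid's top, on a 37 mm disc; its pointing end has a nose and a black line. The point's x axis runs along the fin to the pointing end, z up the axis. Box frame when shut: (2, 70, 137) mm
- dial_right_grip (a point): the same point of the right dial. Box frame when shut: (2, -70, 137) mm
- bolt (a joint): travel of the sliding bolt (m): 0 forward (locked), 0.016 fully drawn back towards the hinge side (the box's +x). Stays where it is left (2 N friction). It jams after about 3 mm unless both dials are on the code
- bolt_grip (a point): point in the bolt's ribbed steel thumb piece, 27 mm above the lid's top, midway between the dials: a block 22 mm along the box's x, 12 mm wide along y, on a 20 mm wide foot 4 mm high, its top 36 mm above the lid's top. Its axes are the box's. Box frame when locked: (-18, 0, 135) mm
- lid (a joint): lid angle (rad): 0 shut, 1.57 upright, 1.85 at its stop; the front edge rises and swings back over the hinge. Held shut while the bolt is forward. Weighs 0.64 kg with its lock; falls shut if let go before upright, falls back to its stop past upright
- lid_bar (a point): middle of the lid's handle, a level steel bar 10 mm in diameter, 104 mm long along y on two posts, its centre 39 mm above the lid's top, 172 mm in front of and 42 mm above the hinge line when shut. Pinched across (fingers in front and behind) it turns in the fingers, so a gripper that keeps pointing down can carry it right round. y along the bar. Box frame when shut: (-82, 0, 147) mm
- lid_hinge (a point): middle of the lid's hinge line, which runs along the box's y at its back top edge: (90, 0, 105) mm in the box's frame. The lid reaches 186 mm forward of it
- stamp: stainless steel pasta stamp, 0.19 to 0.29 kg, 70 mm tall, round, upright on the turntable: head 54 mm in diameter and 19 mm high below, then a thin neck, then a round handle 24 mm in diameter from 37 to 64 mm up. Origin: centre of its underside, z up
- turntable: bamboo turntable, top 260 mm in diameter and 34 mm above the board, turning easily on its base. Origin: centre of its underside on the board. Stamp, ramekin, tumbler and mill stand about 78 mm from its middle, a quarter turn apart
- ramekin: glazed blue ramekin, 80 mm in diameter, 46 mm high, on the turntable (leave alone). Origin: centre of its underside
- tumbler: clear glass tumbler, 68 mm across its rim, 98 mm high, on the turntable (leave alone). Origin: centre of its underside
- mill: dark wooden pepper mill, 50 mm in diameter, 106 mm high, on the turntable (leave alone). Origin: centre of its underside
- dredger: aluminium flour dredger, 68 mm in diameter, 99 mm high, at the right edge of the board (leave alone). Origin: centre of its underside
- rolling_pin: thin beech rolling pin, 22 mm in diameter, 420 mm long along its y, at the back of the board (leave alone). Origin: its underside at mid-length
- brush: orange silicone brush, 170 mm long, 12 mm high, lying at the left edge of the board (leave alone). Origin: its underside near the head
- pastry_wheel: brass pastry wheel with a wooden handle, 170 mm long, 16 mm high, lying behind box and turntable (leave alone). Origin: its underside
There are look-alikes about, which are no part of the job. Leave any orange or turquoise look-alike of the stamp alone.

How it is judged:
On the way, in this order (a step that is already met when the one before it is completed fails the run):
1. both dials point at the code: left at 3, right at 7, each within 15 degrees (value of joint dial_left between 1.625 and 2.145 rad and value of joint dial_right between 4.138 and 4.658 rad), for 0.2 s.
2. the bolt is drawn back, at least 13 of its 16 mm (value of joint bolt above 0.013 m), for 0.2 s.
3. the lid stands open past upright, more than 1.62 rad (value of joint lid above 1.62 rad), for 0.2 s.
At the end, for the whole second after the job is handed in: The lid stands open past upright (over 1.62 rad) with the bolt drawn (over 13 mm); the stamp stands upright (within 9 degrees) and at rest on the floor of the right half of the box, within 6 mm of it. Nothing else was shifted over 40 mm or tipped over (value of joint lid above 1.62 rad and value of joint bolt above 0.013 m and x of stamp in the frame of lockbox between -0.085 and 0.085 m and y of stamp in the frame of lockbox between -0.115 and -0.01 m and z of stamp in the frame of lockbox between 0 and 0.012 m and angle between stamp's own z axis and vertical below 0.15 rad and linear speed of stamp below 0.02 m/s); the robot touches nothing.
It fails at once if one of the other loose things is shifted by more than 40 mm (distance of any of ramekin, tumbler, mill, dredger, rolling_pin, brush, pastry_wheel from where it was at the start of the episode above 0.04 m).
It fails at once if the ramekin, tumbler, mill or dredger is tipped over (angle between any of ramekin, tumbler, mill, dredger's own z axis and vertical above 0.5 rad).
It fails at once if the stamp is dropped or rammed into the box (over 80 N) (contact force between stamp and lockbox above 80 N).
It also fails if it takes over 72 s, if anything falls off the work surface, if the arm or the gripper's body presses on something with over 40 N, if the wrist force passes 120 N, or if a joint passes its speed limit or range.

## Working session

There is one attempt and no reset: what is moved stays moved. The work goes in short steps, Python scripts to look and compute and a tool call to move; the robot and the scene stay as the last step left them, time stands still between calls to the robot, and variables do not carry over. Pictures are saved under pics/ and viewed, at most 10 in all, crops included, and the job is handed in when it is done.

Besides the shell and the picture viewer there is one more tool, called after "Emit:" as name(argument=value, ...) on one line, values as JSON. jog_arm: Moves the arm, as the interface text tells. Shift numbers are shares of 50 cm and turn numbers shares of 1.5 rad, none past 1 either way. Its arguments: {"type":"object","properties":{"motion":{"type":"string"}},"required":["motion"]}

```bash
mkdir -p pics; ls; cat > h.py <<'E'
import numpy as np, cv2
from plant import *
from scipy.spatial.transform import Rotation as R
def grab(cam,name=None):
    f=grab_frame(cam)
    if name: cv2.imwrite('pics/%s.png'%name,f['color'][:,:,::-1])
    return f
def pts(f):
    K=f['intrinsics'];z=f['range_z'];k=f['k1']
    v,u=np.mgrid[0:z.shape[0],0:z.shape[1]]
    D=np.array([k,0,0,0],float)
    n=cv2.undistortPoints(np.stack([u,v],-1).reshape(-1,1,2).astype(float),np.array(K,float),D).reshape(z.shape+(2,))
    P=np.stack([n[...,0]*z,-n[...,1]*z,-z],-1)
    T=np.array(f['world_from_camera']);return P@T[:3,:3].T+T[:3,3]
def tool():
    s=state();q=s['tool_rot'];return np.array(s['tool_pos']),R.from_quat([q[1],q[2],q[3],q[0]])
def rel(target,yaw=None):
    "shift fraction & turn fraction to target TCP pos, tool-y axis yaw (mod pi), pointing down"
    p,r=tool();d=r.inv().apply(np.array(target)-p)/0.5
    print('shift',d.round(4))
    if yaw is not None:
        best=None
        for k in(0,np.pi):
            y=np.array([np.cos(yaw+k),np.sin(yaw+k),0]);z=np.array([0,0,-1.]);x=np.cross(y,z)
            w=(r.inv()*R.from_matrix(np.stack([x,y,z],1))).as_rotvec()
            print('turn',(w/1.5).round(4))
E
cat > a.py <<'E'
from h import *
for c in('scene','side'):
    f=grab(c,c+'0')
    print(c,np.array(f['world_from_camera']).round(3).tolist())
    for t in['lockbox','right_half','dial_left_grip','dial_right_grip','bolt_grip','lid_bar','lid_hinge','stamp','turntable','ramekin','tumbler','mill','dredger']:
        print(t,[(round(o['p'],2),np.round(o['at'],3).tolist()) for o in place_of(c,t)][:4])
s=state();print(s)
p,r=tool();print(r.as_matrix().round(3))
E
python3 a.py
```

```text
pics
scene [[-0.071, -0.745, 0.663, 1.433], [0.997, -0.065, 0.033, 0.067], [0.019, 0.664, 0.748, 1.149], [0.0, 0.0, 0.0, 1.0]]
lockbox [(0.8, [0.518, -0.172, 0.016])]
right_half []
dial_left_grip [(0.56, [0.516, -0.107, 0.157])]
dial_right_grip [(0.47, [0.521, -0.244, 0.155])]
bolt_grip [(0.56, [0.494, -0.181, 0.154])]
lid_bar [(0.81, [0.435, -0.18, 0.165])]
lid_hinge [(0.7, [0.605, -0.173, 0.123])]
stamp [(0.69, [0.26, 0.447, -0.002]), (0.63, [0.249, 0.295, -0.003]), (0.56, [0.581, 0.149, 0.051])]
turntable [(0.95, [0.498, 0.154, 0.02])]
ramekin [(0.73, [0.492, 0.076, 0.055]), (0.29, [0.433, -0.179, 0.166])]
tumbler [(0.93, [0.418, 0.148, 0.052])]
mill [(0.62, [0.502, 0.23, 0.053]), (0.5, [0.414, 0.149, 0.052])]
dredger [(0.76, [0.56, -0.426, 0.022])]
side [[-0.93, 0.273, -0.245, 0.171], [-0.366, -0.717, 0.593, 0.802], [-0.014, 0.641, 0.767, 1.14], [0.0, 0.0, 0.0, 1.0]]
lockbox [(0.84, [0.514, -0.179, 0.018])]
right_half []
dial_left_grip [(0.51, [0.517, -0.106, 0.153])]
dial_right_grip [(0.62, [0.519, -0.244, 0.154]), (0.59, [0.418, 0.152, 0.053]), (0.4, [0.483, 0.42, 0.02])]
bolt_
[... 619 characters left out ...]
.47597117e+00, -1.19035223e-01]), 'joint_vel': array([ 1.10120968e-03, -1.13880064e-03, -5.09829422e-05,  8.09369747e-04,
       -9.61155522e-04,  5.60608123e-04]), 'joint_efforts': array([-5.23935591e-05, -3.93672824e+01, -3.70452833e+01, -1.08642957e-04,
        5.69855201e-04,  5.30359841e-06]), 'tool_pos': array([ 0.23228522, -0.58022442,  0.23131387]), 'tool_rot': array([1.82487177e-05, 9.81927046e-01, 1.89259811e-01, 1.37000651e-05]), 'contact_force': array([-0.93474812,  0.1425824 , -0.01627019]), 'ft_torque': array([-0.02738241,  0.01290578,  0.01520669]), 'grasp_force': 0.0, 'gripper_width': 0.9976256661487064}
[[ 0.928  0.372  0.   ]
 [ 0.372 -0.928 -0.   ]
 [ 0.     0.    -1.   ]]
```

View images.

```bash
python3 - <<'E'
import cv2,numpy as np
a=cv2.imread('pics/scene0.png');b=cv2.imread('pics/side0.png')
cv2.imwrite('pics/both.png',cv2.resize(np.vstack([a,b])[:, :],(400,600)))
from h import *
E
python3 - <<'E'
import cv2
E
```

```text
(no output)
```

View pics/scene0.png

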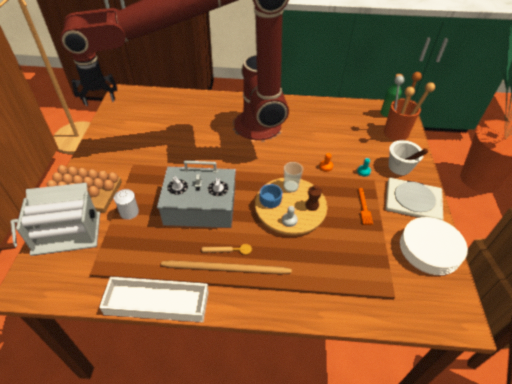

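View pics/side0.png

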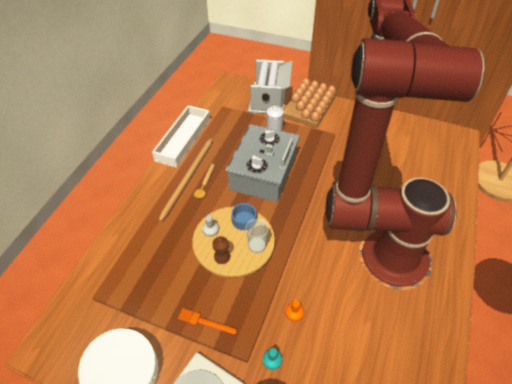

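Scene picture: the steel box is at (198,195) px with the bar at (200,163). The steel stamp is at (289,215) on the turntable. Orange and turquoise decoys stand off the board at (327,162) and (366,166).

```bash
python3 - <<'E'
from h import *
rel([0.47,-0.18,0.40],0.028)
E
```

```text
shift [ 0.7389 -0.5664 -0.3374]
turn [ 0.     0.    -0.812]
turn [ 0.     -0.      1.2824]
```

Emit:
jog_arm(motion="100 0.74 -0.57 -0.34 0 0 -0.81;100 0.74 -0.57 -0.34 0 0 -0.81;100 0.74 -0.57 -0.34 0 0 -0.81;100 0.74 -0.57 -0.34 0 0 -0.81;100 0.74 -0.57 -0.34 0 0 -0.81")

```text
time: 2.02
tool_pos: [0.3823, -0.3257, 0.3391]
tool_rot: [0.0, 0.789, 0.615, 0.0]
contact_force: [0.4, -0.1, -0.3]
gripper_width: 1.001
grasp_force: 0.0
```

```bash
python3 - <<'E'
from h import *
rel([0.47,-0.18,0.40],0.028)
E
```

```text
shift [ 0.3253  0.0991 -0.1219]
turn [ 0.0005  0.0003 -0.1832]
turn [ 4.0000e-04 -7.0000e-04  1.9112e+00]
```

Emit:
jog_arm(motion="100 0.325 0.1 -0.12 0 0 -0.183;100 0.325 0.1 -0.12 0 0 -0.183;100 0.325 0.1 -0.12 0 0 -0.183;100 0.325 0.1 -0.12 0 0 -0.183;100 0.325 0.1 -0.12 0 0 -0.183")

```text
time: 2.65
tool_pos: [0.4704, -0.1827, 0.3978]
tool_rot: [-0.0, 0.699, 0.715, -0.0]
contact_force: [-0.3, 0.6, -0.2]
gripper_width: 0.996
grasp_force: 0.0
```

```bash
python3 - <<'E'
from h import *
f=grab('wrist','w1');print(np.array(f['world_from_camera']).round(3).tolist())
for t in['dial_left_grip','dial_right_grip','bolt_grip','lid_bar','lid_hinge','stamp']:
        print(t,[(round(o['p'],2),np.round(o['at'],4).tolist()) for o in place_of('wrist',t)][:4])
E
```

```text
[[1.0, -0.02, -0.005, 0.468], [0.021, 0.96, 0.279, -0.111], [-0.001, -0.279, 0.96, 0.541], [0.0, 0.0, 0.0, 1.0]]
dial_left_grip [(0.66, [0.5142, -0.1009, 0.1528]), (0.27, [0.4986, -0.1771, 0.1495])]
dial_right_grip [(0.68, [0.5244, -0.2503, 0.1523]), (0.53, [0.5613, -0.4273, 0.0171])]
bolt_grip [(0.61, [0.4955, -0.1756, 0.1504])]
lid_bar [(0.8, [0.4358, -0.1814, 0.1656])]
lid_hinge [(0.78, [0.6079, -0.1742, 0.127])]
stamp []
```

View pics/w1.png

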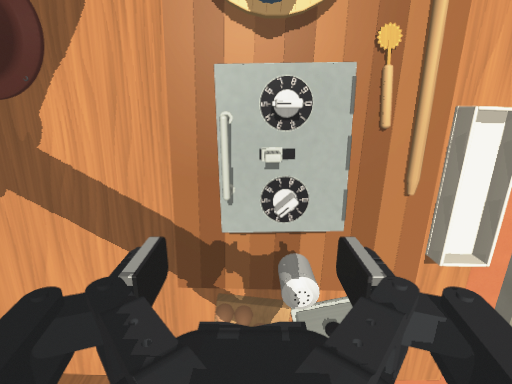

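```bash
python3 - <<'E'
from h import *
f=grab('wrist');P=pts(f);c=f['color']
m=(abs(P[...,2]-0.126)<0.006)&(abs(P[...,0]-.516)<.13)&(abs(P[...,1]+.176)<.16)
print(np.median(P[m][:,2]))
r=cv2.minAreaRect((P[m][:,:2]*1000).astype(np.float32));print(r)
T=np.array(f['world_from_camera']);K=np.array(f['intrinsics'],float)
def proj(X):
    q=(X-T[:3,3])@T[:3,:3];s=np.stack([q[:,0],-q[:,1]],1)/(-q[:,2:]);rr=(s**2).sum(1,keepdims=True)
    s=s*(1+f['k1']*rr);return s@K[:2,:2].T+K[:2,2]
ims=[]
for cx,cy in((.516,-.104),(.522,-.247)):
    n=360;g=(np.arange(n)/n-.5)*.07
    X=np.stack([np.tile(cx+g,(n,1)),np.tile(cy-g[:,None],(1,n)),np.full((n,n),.155)],-1).reshape(-1,3)
    uv=proj(X).reshape(n,n,2).astype(np.float32)
    ims.append(cv2.remap(c,uv[...,0],uv[...,1],cv2.INTER_CUBIC)[:,:,::-1])
cv2.imwrite('pics/dials.png',np.hstack(ims))
for cx,cy in((.516,-.104),(.522,-.247)):
    d=np.hypot(P[...,0]-cx,P[...,1]-cy)
    m=(d<.024)&(P[...,2]>.145);q=P[m];
    e,V=np.linalg.eigh(np.cov(q[:,:2].T));v=V[:,1];print('fin',m.sum(),q.mean(0).round(4),q[:,2].max(),np.degrees(np.arctan2(v[1],v[0])),e)
for b in((-.0,),):
    m=(P[...,2]>.145)&(abs(P[...,0]-.437)<.02)&(abs(P[...,1]+.178)<.08);q=P[m]
    e,V=np.linalg.eigh(np.cov(q[:,:2].T));v=V[:,1];print('bar',q.mean(0).round(4),np.degrees(np.arctan2(v[1],v[0])))
E
```

```text
0.12693518466932785
((515.9078979492188, -175.089111328125), (194.2244873046875, 245.94325256347656), 2.0511014461517334)
fin 288 [ 0.5129 -0.1055  0.1635] 0.16681160762059877 -178.37298892526277 [1.12723214e-05 1.10686037e-04]
fin 293 [ 0.5182 -0.2427  0.1607] 0.16666552109780008 -137.08950864527424 [1.33549452e-05 1.06188286e-04]
bar [ 0.4367 -0.1705  0.4536] -138.31270549209643
```

View pics/dials.png

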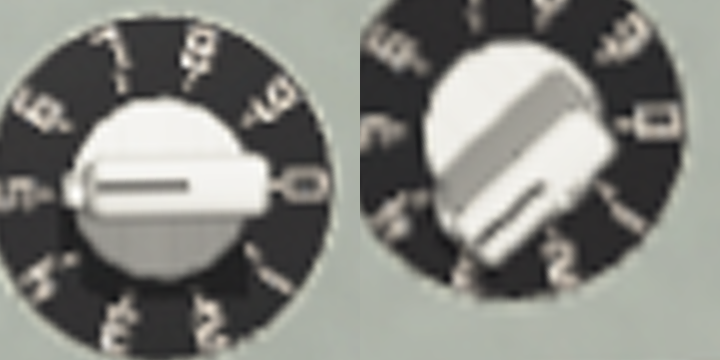

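Wrist picture: the left dial, centred near (287,103), points at 5. The right dial, near (285,203), points just short of 4. The depth fin angles agree.

```bash
cat >> h.py <<'E'
C=np.array([.516,-.1755]);YAW=0.037
def box(x,y,z):
    c,s=np.cos(YAW),np.sin(YAW);return np.array([C[0]+c*x-s*y,C[1]+s*x+c*y,.018+z])
E
python3 - <<'E'
from h import *
rel([.5154,-.1055,.20],-1.543)
E
```

```text
shift [0.1533 0.0935 0.3958]
turn [-3.0000e-04  1.0000e-04  1.0425e+00]
turn [-1.0000e-04 -3.0000e-04 -1.0519e+00]
```

Emit:
jog_arm(motion="45 0.153 0.0935 0.2 0 0 0.6;45 0.153 0.0935 0.3 0 0 0.6;45 0.153 0.0935 0.36 0 0 0.6;45 0.153 0.0935 0.36 0 0 0.6;45 0.153 0.0935 0.36 0 0 0.6")

```text
time: 3.68
tool_pos: [0.5143, -0.1043, 0.215]
tool_rot: [-0.002, 0.941, 0.337, -0.002]
contact_force: [0.4, 0.6, -0.4]
gripper_width: 0.448
grasp_force: 0.0
```

```bash
python3 - <<'E'
from h import *
rel([.5154,-.1055,.20],-1.543)
E
```

```text
shift [0.0002 0.0034 0.0299]
turn [-0.0024  0.0028  0.4402]
turn [-0.0037 -0.0031 -1.6542]
```

Emit:
jog_arm(motion="45 0 0.0034 0.02 -0.0024 0.0028 0.44;45 0 0.0034 0.02 -0.0024 0.0028 0.44;45 0 0.0034 0.02 -0.0024 0.0028 0.44;45 0 0.0034 0.02 -0.0024 0.0028 0.44;45 0 0.0034 0.09 -0.0024 0.0028 0.44")

```text
time: 4.3
tool_pos: [0.5191, -0.1075, 0.1764]
tool_rot: [0.002, 1.0, 0.016, 0.006]
contact_force: [-0.2, 0.6, -0.1]
gripper_width: 0.448
grasp_force: 0.0
```

```bash
python3 - <<'E'
from h import *
rel([.5154,-.1055,.137],-1.543)
E
```

```text
shift [-0.0083 -0.0045  0.0787]
turn [ 0.0032 -0.0081  0.0027]
turn [ 0.0127  0.005  -2.0917]
```

Emit:
jog_arm(motion="45 0 0 0.03 0 0 0;45 0 0 0.03 0 0 0;45 0 0 0.03 0 0 0;45 0 0 0.03 0 0 0;45 0 0 0.03 0 0 0")

```text
time: 4.92
tool_pos: [0.5174, -0.1065, 0.1591]
tool_rot: [0.001, 1.0, 0.016, 0.003]
contact_force: [0.5, 0.6, -0.1]
gripper_width: 0.453
grasp_force: 0.0
```

```bash
python3 - <<'E'
from h import *
rel([.5154,-.1055,.137],-1.543)
E
```

```text
shift [-0.0042 -0.0023  0.0443]
turn [ 0.0017 -0.0044  0.0034]
turn [ 0.0068  0.0027 -2.091 ]
```

Emit:
jog_arm(motion="45 -0.004 -0.002 0.044 0.0017 -0.0044 0.003;45 -0.004 -0.002 0.044 0.0017 -0.0044 0.003;0 -0.004 -0.002 0.044 0.0017 -0.0044 0.003;0 -0.004 -0.002 0.044 0.0017 -0.0044 0.003;0 -0.004 -0.002 0.044 0.0017 -0.0044 0.003")

```text
time: 5.55
tool_pos: [0.515, -0.106, 0.1362]
tool_rot: [0.0, 1.0, 0.014, -0.001]
contact_force: [-0.7, -3.4, -1.3]
gripper_width: 0.127
grasp_force: 60.3
```

```bash
python3 - <<'E'
from h import *
p,r=tool();rel(p,-.2775);print(state()['ft_torque'])
E
```

```text
shift [0. 0. 0.]
turn [-4.000e-04  1.100e-03 -8.434e-01]
turn [1.200e-03 4.000e-04 1.251e+00]
[-0.3977233   0.0544242  -0.00538869]
```

Emit:
jog_arm(motion="0 0 0 0 0 0 -0.12;0 0 0 0 0 0 -0.24;0 0 0 0 0 0 -0.36;0 0 0 0 0 0 -0.48;0 0 0 0 0 0 -0.6")

```text
time: 6.18
tool_pos: [0.5152, -0.1067, 0.1363]
tool_rot: [0.001, 0.893, 0.45, -0.001]
contact_force: [1.1, -5.4, -3.1]
gripper_width: 0.124
grasp_force: 60.1
```

Emit:
jog_arm(motion="0 0 0 0 0 0 -0.12;0 0 0 0 0 0 -0.243;0 0 0 0 0 0 -0.243;0 0 0 0 0 0 -0.243;0 0 0 0 0 0 -0.243")

```text
time: 6.8
tool_pos: [0.5155, -0.1068, 0.1363]
tool_rot: [0.001, 0.798, 0.602, -0.001]
contact_force: [3.3, -5.5, -2.9]
gripper_width: 0.126
grasp_force: 60.0
```

```bash
python3 - <<'E'
from h import *
p,r=tool();rel(p,-.2775);print(state()['ft_torque'])
E
```

```text
shift [0. 0. 0.]
turn [ 0.0005  0.0016 -0.0004]
turn [ 2.500e-03 -8.000e-04  2.094e+00]
[-0.89649208 -0.26728589  0.0647387 ]
```

Emit:
jog_arm(motion="45 0 0 0 0 0 0;45 0 0 0 0 0 0;45 0 0 -0.1 0 0 0;45 -0.06 0.02 -0.13 0 0 0.1;45 -0.18 0.06 -0.13 0 0 0.22")

```text
time: 7.42
tool_pos: [0.5209, -0.1994, 0.2043]
tool_rot: [0.001, 0.887, 0.462, 0.001]
contact_force: [0.8, 0.5, 0.3]
gripper_width: 0.449
grasp_force: 0.0
```

```bash
python3 - <<'E'
from h import *
rel([.5206,-.246,.137],-.822)
E
```

```text
shift [-0.0769  0.0523  0.1348]
turn [ 0.0023 -0.0011  0.1415]
turn [ 1.6000e-03  3.4000e-03 -1.9529e+00]
```

Emit:
jog_arm(motion="45 -0.075 0.05 0 0.0023 -0.001 0.14;45 -0.075 0.05 0.05 0.0023 -0.001 0.14;45 -0.075 0.05 0.08 0.0023 -0.001 0.14;45 -0.075 0.05 0.08 0.0023 -0.001 0.14;45 -0.075 0.05 0.08 0.0023 -0.001 0.14")

```text
time: 8.05
tool_pos: [0.5187, -0.2441, 0.1619]
tool_rot: [-0.001, 0.93, 0.368, -0.002]
contact_force: [-0.6, -0.3, 0.5]
gripper_width: 0.449
grasp_force: 0.0
```

```bash
python3 - <<'E'
from h import *
rel([.5206,-.246,.137],-.822)
E
```

```text
shift [0.0003 0.0056 0.0497]
turn [-0.0025  0.0015  0.0035]
turn [-0.0024 -0.004  -2.0909]
```

Emit:
jog_arm(motion="45 0 0.0055 0.05 -0.0025 0.0015 0.0035;45 0 0.0055 0.05 -0.0025 0.0015 0.0035;0 0 0.0055 0.05 -0.0025 0.0015 0.0035;0 0 0.0055 0.05 -0.0025 0.0015 0.0035;0 0 0.0055 0.05 -0.0025 0.0015 0.0035")

```text
time: 8.68
tool_pos: [0.5205, -0.2466, 0.1378]
tool_rot: [0.0, 0.931, 0.365, 0.0]
contact_force: [-2.4, 2.6, 5.6]
gripper_width: 0.125
grasp_force: 59.8
```

```bash
python3 - <<'E'
from h import *
p,r=tool();rel(p,-2.791);print(state()['ft_torque'])
E
```

```text
shift [0. 0. 0.]
turn [-1.000e-04 -3.000e-04  1.312e+00]
turn [ 3.000e-04 -1.000e-04 -7.824e-01]
[0.43654704 0.340036   0.07307925]
```

Emit:
jog_arm(motion="0 0 0 0 0 0 0.118;0 0 0 0 0 0 0.236;0 0 0 0 0 0 0.354;0 0 0 0 0 0 0.472;0 0 0 0 0 0 0.59")

```text
time: 9.3
tool_pos: [0.5203, -0.2461, 0.1378]
tool_rot: [-0.001, 0.997, -0.071, -0.0]
contact_force: [-2.9, 3.6, 7.1]
gripper_width: 0.127
grasp_force: 60.1
```

Emit:
jog_arm(motion="0 0 0 0 0 0 0.118;0 0 0 0 0 0 0.236;0 0 0 0 0 0 0.354;0 0 0 0 0 0 0.472;0 0 0 0 0 0 0.59")

```text
time: 9.93
tool_pos: [0.5206, -0.2456, 0.1377]
tool_rot: [-0.001, 0.871, -0.492, -0.0]
contact_force: [-0.9, 6.1, 7.1]
gripper_width: 0.129
grasp_force: 60.1
```

Emit:
jog_arm(motion="0 0 0 0 0 0 0.1;0 0 0 0 0 0 0.132;0 0 0 0 0 0 0.132;0 0 0 0 0 0 0.132;0 0 0 0 0 0 0.132")

```text
time: 10.55
tool_pos: [0.5207, -0.2455, 0.1377]
tool_rot: [-0.001, 0.82, -0.573, -0.0]
contact_force: [-1.6, 6.3, 7.4]
gripper_width: 0.127
grasp_force: 60.1
```

```bash
python3 - <<'E'
from h import *
p,r=tool();rel(p,-2.791);print(state()['ft_torque'])
E
```

```text
shift [0. 0. 0.]
turn [-0.0009  0.0014 -0.    ]
turn [2.2000e-03 1.4000e-03 2.0944e+00]
[ 0.92367359  0.30760817 -0.02739401]
```

Emit:
jog_arm(motion="50 0 0 0 0 0 0;50 0 0 0 0 0 0;50 0 0 -0.1 0 0 0;50 0 0 -0.13 0 0 0;50 0 0 -0.13 0 0 0.1")

```text
time: 11.18
tool_pos: [0.521, -0.2474, 0.2032]
tool_rot: [0.0, 0.773, -0.635, 0.002]
contact_force: [0.0, 0.5, 0.3]
gripper_width: 0.5
grasp_force: 0.0
```

```bash
python3 - <<'E'
from h import *
print(box(-18,0,137) if 0 else box(-.018,0,.119))
rel(box(-.018,0,.119),-3.105)
E
```

```text
[ 0.49801232 -0.17616585  0.137     ]
shift [-0.149   0.0176  0.132 ]
turn [-0.0014 -0.0015  0.1063]
turn [ 0.0023 -0.0022 -1.9881]
```

Emit:
jog_arm(motion="50 -0.1 0.01 0 0 0 0.106;50 -0.149 0.018 0 0 0 0.106;50 -0.149 0.018 0.05 0 0 0.106;50 -0.149 0.018 0.07 0 0 0.106;50 -0.149 0.018 0.07 0 0 0.106")

```text
time: 11.8
tool_pos: [0.4957, -0.1752, 0.1648]
tool_rot: [0.001, 0.721, -0.692, -0.002]
contact_force: [0.6, 0.7, 0.9]
gripper_width: 0.498
grasp_force: 0.0
```

```bash
python3 - <<'E'
from h import *
rel(box(-.018,0,.119),-3.105)
E
```

```text
shift [ 0.0021 -0.0048  0.0556]
turn [0.0022 0.0011 0.0029]
turn [-1.8000e-03  3.4000e-03 -2.0915e+00]
```

Emit:
jog_arm(motion="50 0.002 -0.0048 0.055 0.0022 0.001 0.003;50 0.002 -0.0048 0.055 0.0022 0.001 0.003;0 0.002 -0.0048 0.055 0.0022 0.001 0.003;0 0.002 -0.0048 0.055 0.0022 0.001 0.003;0 0.002 -0.0048 0.055 0.0022 0.001 0.003")

```text
time: 12.42
tool_pos: [0.4994, -0.1767, 0.1402]
tool_rot: [-0.001, 0.72, -0.694, 0.002]
contact_force: [-1.0, -0.2, 3.9]
gripper_width: 0.24
grasp_force: 60.0
```

Emit:
jog_arm(motion="0 0 -0.008 0 0 0 0;0 0 -0.016 0 0 0 0;0 0 -0.024 0 0 0 0;0 0 -0.032 0 0 0 0;0 0 -0.034 0 0 0 0")

```text
time: 13.05
tool_pos: [0.5147, -0.1762, 0.1401]
tool_rot: [0.001, 0.72, -0.694, 0.0]
contact_force: [-10.9, 1.1, 11.4]
gripper_width: 0.241
grasp_force: 61.0
```

Emit:
jog_arm(motion="0 0 0 0 0 0 0;0 0 0 0 0 0 0;50 0 0 0 0 0 0;50 0 0 0 0 0 0;50 0 0 -0.06 0 0 0")

```text
time: 13.68
tool_pos: [0.514, -0.1745, 0.1656]
tool_rot: [0.0, 0.72, -0.694, -0.002]
contact_force: [0.9, 0.1, 0.3]
gripper_width: 0.5
grasp_force: 0.0
```

```bash
python3 - <<'E'
from h import *
for x in (-.030,-.082):rel(box(x,0,.200),-3.105)
E
```

```text
shift [ 0.002   0.0564 -0.1046]
turn [0.002  0.0015 0.0002]
turn [-0.0024  0.0031 -2.0942]
shift [ 0.002   0.1604 -0.1043]
turn [0.002  0.0015 0.0002]
turn [-0.0024  0.0031 -2.0942]
```

Emit:
jog_arm(motion="50 0.002 0 -0.07 0.002 0.0015 0;50 0.002 0.06 -0.07 0.002 0.0015 0;50 0.002 0.16 -0.07 0.002 0.0015 0;50 0.002 0.16 -0.05 0.002 0.0015 0;50 0.002 0.16 -0.02 0.002 0.0015 0")

```text
time: 14.3
tool_pos: [0.4364, -0.1797, 0.1783]
tool_rot: [-0.001, 0.72, -0.694, 0.004]
contact_force: [0.0, -0.1, 0.5]
gripper_width: 0.497
grasp_force: 0.0
```

```bash
python3 - <<'E'
from h import *
f=grab('wrist','w2');P=pts(f)
for t in ['bolt_grip','lid_bar']:print(t,[(round(o['p'],2),np.round(o['at'],4).tolist()) for o in place_of('wrist',t)][:2])
rel(box(-.082,0,.128),-3.105)
E
```

```text
bolt_grip [(0.65, [0.5117, -0.1723, 0.1527])]
lid_bar [(0.78, [0.4338, -0.179, 0.1661])]
shift [-0.0012  0.0033  0.0615]
turn [-0.0019 -0.0009  0.0005]
turn [ 1.4000e-03 -3.0000e-03 -2.0939e+00]
```

View pics/w2.png

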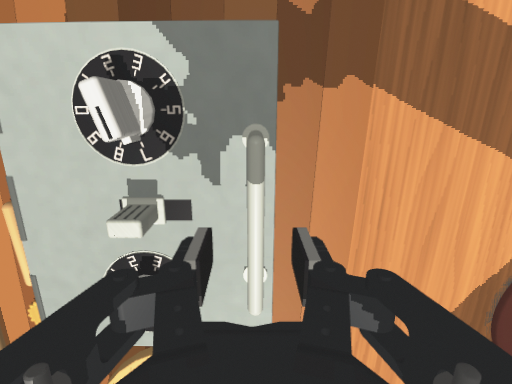

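The bar, at x≈255 px, lies between the fingers (205–300 px). The bolt has moved back to x=0.512, about 16 mm, so I'll grip the bar.

Emit:
jog_arm(motion="50 -0.001 0.003 0.04 -0.002 -0.001 0;50 -0.001 0.003 0.0615 -0.002 -0.001 0;0 -0.001 0.003 0.0615 -0.002 -0.001 0;0 -0.001 0.003 0.0615 -0.002 -0.001 0;0 -0.001 0.003 0.0615 -0.002 -0.001 0")

```text
time: 15.08
tool_pos: [0.4345, -0.1792, 0.1478]
tool_rot: [-0.0, 0.72, -0.694, 0.002]
contact_force: [0.9, 0.2, -1.9]
gripper_width: 0.091
grasp_force: 58.5
```

```bash
python3 - <<'E'
from h import *
p,r=tool();print(p)
def q(th):
    c,s=np.cos(th),np.sin(th);return -172*c+42*s,172*s+42*c
p0=np.array(q(0))
for th in np.linspace(0,1.78,19)[1:]:
    d=(np.array(q(th))-p0)/500;print(round(th,2),'y %.3f z %.3f'%(-d[0],-d[1]))
E
```

```text
[ 0.43450578 -0.17917772  0.14784572]
0.1 y -0.010 z -0.034
0.2 y -0.023 z -0.066
0.3 y -0.040 z -0.097
0.4 y -0.059 z -0.126
0.49 y -0.081 z -0.153
0.59 y -0.106 z -0.178
0.69 y -0.133 z -0.200
0.79 y -0.162 z -0.220
0.89 y -0.193 z -0.236
0.99 y -0.225 z -0.250
1.09 y -0.259 z -0.260
1.19 y -0.293 z -0.266
1.29 y -0.328 z -0.270
1.38 y -0.363 z -0.270
1.48 y -0.398 z -0.266
1.58 y -0.432 z -0.259
1.68 y -0.465 z -0.249
1.78 y -0.498 z -0.235
```

Emit:
jog_arm(motion="0 0 -0.01 -0.034 0 0 0;0 0 -0.023 -0.066 0 0 0;0 0 -0.04 -0.097 0 0 0;0 0 -0.059 -0.126 0 0 0;0 0 -0.081 -0.153 0 0 0")

```text
time: 15.7
tool_pos: [0.4743, -0.1777, 0.2257]
tool_rot: [0.001, 0.72, -0.694, 0.0]
contact_force: [-5.9, -2.1, -2.1]
gripper_width: 0.091
grasp_force: 58.4
```

Emit:
jog_arm(motion="0 0 -0.025 -0.025 0 0 0;0 0 -0.052 -0.047 0 0 0;0 0 -0.081 -0.067 0 0 0;0 0 -0.112 -0.083 0 0 0;0 0 -0.144 -0.097 0 0 0")

```text
time: 16.32
tool_pos: [0.5475, -0.175, 0.2771]
tool_rot: [-0.0, 0.72, -0.694, 0.002]
contact_force: [-3.7, -1.1, 1.6]
gripper_width: 0.091
grasp_force: 58.5
```

Emit:
jog_arm(motion="0 0 -0.034 -0.01 0 0 0;0 0 -0.068 -0.016 0 0 0;0 0 -0.103 -0.02 0 0 0;0 0 -0.138 -0.02 0 0 0;0 0 -0.173 -0.016 0 0 0")

```text
time: 16.95
tool_pos: [0.6353, -0.1718, 0.2861]
tool_rot: [-0.002, 0.72, -0.694, 0.004]
contact_force: [-1.4, -1.2, 2.5]
gripper_width: 0.09
grasp_force: 60.3
```

Emit:
jog_arm(motion="0 0 -0.034 0.007 0 0 0;0 0 -0.067 0.017 0 0 0;0 0 -0.1 0.031 0 0 0;0 0 -0.1 0.031 0 0 0;0 0 -0.1 0.031 0 0 0")

```text
time: 17.58
tool_pos: [0.6848, -0.17, 0.2691]
tool_rot: [-0.002, 0.72, -0.694, 0.004]
contact_force: [2.0, -1.2, 5.5]
gripper_width: 0.092
grasp_force: 62.9
```

Emit:
jog_arm(motion="25 0 0 0 0 0 0;25 0 0 0 0 0 0;25 0 0 -0.1 0 0 0;25 0 0 -0.2 0 0 0;25 0.1 0 -0.2 0 0 0")

```text
time: 18.2
tool_pos: [0.686, -0.2175, 0.3734]
tool_rot: [-0.002, 0.722, -0.692, 0.006]
contact_force: [0.2, -0.4, -0.3]
gripper_width: 0.256
grasp_force: 0.0
```

```bash
python3 - <<'E'
from h import *
for c in('scene','side'):
    f=grab(c,c+'1')
    for t in['lid_bar','stamp','bolt_grip']:
        print(t,[(round(o['p'],2),np.round(o['at'],4).tolist()) for o in place_of(c,t)][:4])
rel([.5775,.147,.2],np.radians(-150))
E
```

```text
lid_bar [(0.83, [0.6931, -0.168, 0.2765]), (0.49, [0.5633, -0.4264, 0.0177])]
stamp [(0.77, [0.5825, 0.1455, 0.0518]), (0.43, [0.2476, 0.2952, -0.0007]), (0.43, [0.2607, 0.4483, -0.0012])]
bolt_grip [(0.44, [0.6591, -0.173, 0.1976])]
lid_bar [(0.76, [0.6987, -0.1665, 0.2821])]
stamp [(0.74, [0.5803, 0.1467, 0.0549]), (0.67, [0.2623, 0.4519, 0.0007]), (0.5, [0.2473, 0.295, -0.0008])]
bolt_grip []
shift [-0.7389  0.1861  0.3294]
turn [-0.0005 -0.0007 -0.3238]
turn [-9.0000e-04  6.0000e-04  1.7706e+00]
```

View pics/scene1.png

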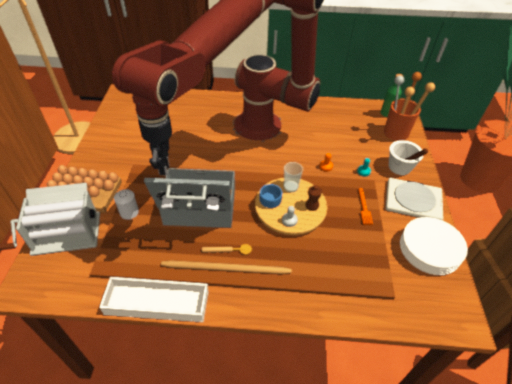

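The lid stands open at its stop, with the bar near (200,190) px. The stamp is still at (289,215) px.

Emit:
jog_arm(motion="50 -0.12 0.03 0 0 0 -0.11;50 -0.24 0.06 0 0 0 -0.22;50 -0.36 0.09 0 0 0 -0.32;50 -0.48 0.12 0.02 0 0 -0.32;50 -0.6 0.15 0.06 0 0 -0.32")

```text
time: 19.23
tool_pos: [0.5985, 0.0776, 0.3369]
tool_rot: [-0.001, 0.865, -0.502, 0.002]
contact_force: [0.9, -0.1, -0.2]
gripper_width: 0.501
grasp_force: 0.0
```

```bash
python3 - <<'E'
from h import *
rel([.5805,.147,.19],np.radians(-150))
E
```

```text
shift [-0.1395 -0.0364  0.2935]
turn [-0.0024 -0.0024 -0.0038]
turn [-0.0038  0.0038  2.0906]
```

Emit:
jog_arm(motion="50 -0.09 -0.025 0.07 -0.002 -0.002 -0.004;50 -0.139 -0.036 0.16 -0.002 -0.002 -0.004;50 -0.139 -0.036 0.24 -0.002 -0.002 -0.004;50 -0.139 -0.036 0.26 -0.002 -0.002 -0.004;50 -0.139 -0.036 0.26 -0.002 -0.002 -0.004")

```text
time: 19.85
tool_pos: [0.5808, 0.1442, 0.206]
tool_rot: [0.001, 0.866, -0.5, -0.001]
contact_force: [0.0, 0.6, 0.0]
gripper_width: 0.5
grasp_force: 0.0
```

```bash
python3 - <<'E'
from h import *
f=grab('wrist','w3');P=pts(f)
print([(round(o['p'],2),np.round(o['at'],4).tolist()) for o in place_of('wrist','stamp')])
m=(np.hypot(P[...,0]-.5805,P[...,1]-.147)<.035)&(P[...,2]>.095)&(P[...,2]<.13)
print(m.sum(),P[m].mean(0),P[m].min(0),P[m].max(0))
rel([.5805,.147,.052+.052-.019],np.radians(-150))
E
```

```text
[(0.78, [0.5728, 0.1474, 0.0514]), (0.58, [0.494, 0.0811, 0.054]), (0.54, [0.2447, 0.2922, 0.0012])]
730 [0.57868189 0.14571816 0.11808903] [0.56557099 0.13625292 0.09507346] [0.58892085 0.15961373 0.12432059]
shift [-0.0071  0.0003  0.2466]
turn [-0.001  -0.0007 -0.0008]
turn [-1.1000e-03  1.6000e-03  2.0936e+00]
```

View pics/w3.png

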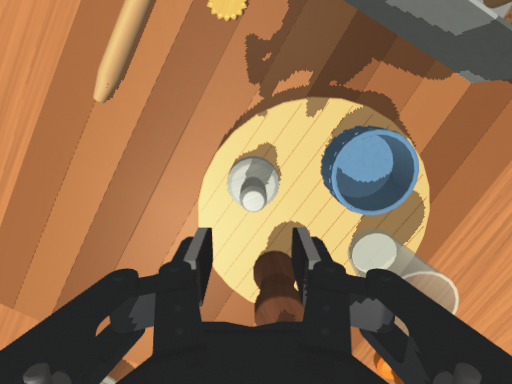

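The stamp, at (253,195) px, is centred between the fingers, and the mill, ramekin and tumbler are clear. I'll go down and grip.

Emit:
jog_arm(motion="50 -0.007 0.0025 0.1 0 0 0;50 -0.007 0.0025 0.2 0 0 0;50 -0.007 0.0025 0.242 0 0 0;50 -0.007 0.0025 0.242 0 0 0;0 -0.007 0.0025 0.242 0 0 0")

```text
time: 20.58
tool_pos: [0.5799, 0.1465, 0.0879]
tool_rot: [-0.001, 0.866, -0.5, 0.001]
contact_force: [-6.6, -3.0, 4.0]
gripper_width: 0.3
grasp_force: 2.0
```

Emit:
jog_arm(motion="0 0 0 0 0 0 0;0 0 0 0 0 0 0;0 0 0 0 0 0 0;0 0 0 -0.02 0 0 0;0 0 0 -0.1 0 0 0")

```text
time: 21.2
tool_pos: [0.5752, 0.1462, 0.132]
tool_rot: [0.003, 0.866, -0.5, -0.004]
contact_force: [0.1, -0.1, -2.1]
gripper_width: 0.263
grasp_force: 59.1
```

```bash
python3 - <<'E'
from h import *
b=box(-.01,-.059,0);print(b);rel([b[0],b[1],.30],np.radians(-150))
E
```

```text
[ 0.50818935 -0.23482953  0.018     ]
shift [ 0.5922  0.4996 -0.3337]
turn [ 0.0058  0.0023 -0.0005]
turn [ 0.0036 -0.0091  2.0939]
```

Emit:
jog_arm(motion="0 0 0 -0.1 0 0 0;0 0 0 -0.2 0 0 0;0 0.06 0.05 -0.26 0 0 0;0 0.13 0.11 -0.26 0 0 0;0 0.2 0.17 -0.26 0 0 0")

```text
time: 21.82
tool_pos: [0.5541, 0.0165, 0.2658]
tool_rot: [0.0, 0.866, -0.5, -0.0]
contact_force: [1.1, 0.1, -2.5]
gripper_width: 0.26
grasp_force: 59.3
```

Emit:
jog_arm(motion="0 0.08 0.067 0 0 0 0;0 0.16 0.135 0 0 0 0;0 0.24 0.2 0 0 0 0;0 0.32 0.27 0 0 0 0;0 0.36 0.305 0 0 0 0")

```text
time: 22.45
tool_pos: [0.5112, -0.2168, 0.2651]
tool_rot: [0.001, 0.865, -0.501, -0.001]
contact_force: [0.7, 0.3, -2.0]
gripper_width: 0.264
grasp_force: 59.4
```

```bash
python3 - <<'E'
from h import *
b=box(-.01,-.059,0);rel([b[0],b[1],.15],np.radians(-150))
E
```

```text
shift [0.0285 0.0226 0.2302]
turn [ 0.0014  0.0004 -0.0021]
turn [ 7.0000e-04 -2.2000e-03  2.0923e+00]
```

Emit:
jog_arm(motion="0 0.025 0.02 0.03 0 0 0;0 0.027 0.022 0.1 0 0 0;0 0.027 0.022 0.17 0 0 0;0 0.027 0.022 0.17 0 0 0;0 0.027 0.022 0.17 0 0 0")

```text
time: 23.08
tool_pos: [0.5098, -0.2317, 0.181]
tool_rot: [0.001, 0.866, -0.5, -0.0]
contact_force: [0.3, -0.2, -1.8]
gripper_width: 0.26
grasp_force: 59.4
```

```bash
python3 - <<'E'
from h import *
b=box(-.01,-.059,0);rel([b[0],b[1],.064],np.radians(-150))
f=grab('scene','s2');g=grab('side','d2')
cv2.imwrite('pics/c2.png',np.hstack([cv2.resize(f['color'][130:250,130:260],(390,360)),cv2.resize(g['color'][90:210,200:330],(390,360))])[:,:,::-1])
E
```

```text
shift [0.0038 0.0057 0.234 ]
turn [ 0.0008 -0.0002 -0.    ]
turn [-4.0000e-04 -1.2000e-03  2.0944e+00]
```

View pics/c2.png

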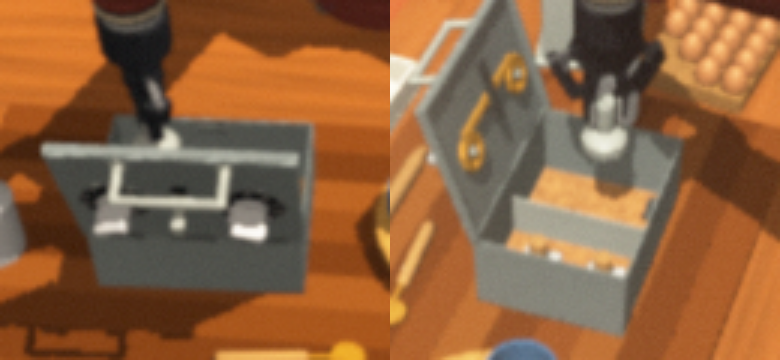

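The stamp is held upright over the right half, at about (603,140) in the side crop. I'll lower it in.

Emit:
jog_arm(motion="0 0.004 0.006 0.06 0 0 0;0 0.004 0.006 0.13 0 0 0;0 0.004 0.006 0.19 0 0 0;0 0.004 0.006 0.22 0 0 0;0 0.004 0.006 0.228 0 0 0")

```text
time: 23.8
tool_pos: [0.5079, -0.2353, 0.0665]
tool_rot: [0.001, 0.866, -0.5, -0.0]
contact_force: [0.2, 0.2, -1.5]
gripper_width: 0.262
grasp_force: 59.3
```

Emit:
jog_arm(motion="0 0 0 0 0 0 0;0 0 0 0.002 0 0 0;0 0 0 0.004 0 0 0;0 0 0 0.006 0 0 0;0 0 0 0.006 0 0 0")

```text
time: 24.42
tool_pos: [0.5075, -0.2352, 0.0632]
tool_rot: [0.001, 0.866, -0.5, -0.001]
contact_force: [0.5, -0.9, -2.3]
gripper_width: 0.26
grasp_force: 59.3
```

Not in contact yet, so I'll creep down.

Emit:
jog_arm(motion="0 0 0 0.001 0 0 0;0 0 0 0.002 0 0 0;0 0 0 0.003 0 0 0;0 0 0 0.004 0 0 0;0 0 0 0.005 0 0 0")

```text
time: 25.05
tool_pos: [0.5075, -0.2352, 0.0607]
tool_rot: [0.001, 0.866, -0.5, -0.001]
contact_force: [0.6, 0.5, -2.0]
gripper_width: 0.258
grasp_force: 59.3
```

Emit:
jog_arm(motion="0 0 0 0.001 0 0 0;0 0 0 0.002 0 0 0;0 0 0 0.003 0 0 0;0 0 0 0.004 0 0 0;0 0 0 0.004 0 0 0")

```text
time: 25.68
tool_pos: [0.5077, -0.2354, 0.0601]
tool_rot: [0.001, 0.866, -0.5, -0.001]
contact_force: [-4.4, 2.0, 6.3]
gripper_width: 0.261
grasp_force: 60.4
```

Floor contact: the force turned from -2 to +6 N. Release and retreat.

Emit:
jog_arm(motion="50 0 0 0 0 0 0;50 0 0 0 0 0 0;50 0 0 0 0 0 0;50 0 0 -0.06 0 0 0;50 0 0 -0.16 0 0 0")

```text
time: 26.3
tool_pos: [0.5061, -0.2342, 0.1369]
tool_rot: [0.001, 0.866, -0.5, -0.003]
contact_force: [0.4, -0.3, 0.2]
gripper_width: 0.497
grasp_force: 0.0
```

Emit:
jog_arm(motion="50 0 0 -0.1 0 0 0;50 0 0 -0.2 0 0 0;50 0 0 -0.3 0 0 0;50 0 0 -0.3 0 0 0;50 0 0 -0.3 0 0 0")

```text
time: 26.92
tool_pos: [0.5077, -0.2349, 0.2881]
tool_rot: [0.001, 0.866, -0.5, -0.001]
contact_force: [-0.6, -0.0, -0.1]
gripper_width: 0.501
grasp_force: 0.0
```

```bash
python3 - <<'E'
from h import *
f=grab('wrist','w4');g=grab('side','d4')
for c in('wrist','side'):
    for t in('stamp','lid_bar'):print(c,t,[(round(o['p'],2),np.round(o['at'],4).tolist()) for o in place_of(c,t)][:3])
print(box(-.01,-.059,.0065))
cv2.imwrite('pics/c4.png',np.hstack([cv2.resize(f['color'],(400,300)),cv2.resize(g['color'][90:210,200:330],(390,300))])[:,:,::-1])
E
```

```text
wrist stamp [(0.68, [0.5036, -0.234, 0.0188])]
wrist lid_bar [(0.34, [0.5196, -0.2321, 0.0224])]
side stamp [(0.68, [0.2465, 0.2924, 0.0014]), (0.53, [0.5059, -0.2345, 0.026]), (0.53, [0.2621, 0.4527, 0.0007])]
side lid_bar [(0.73, [0.6975, -0.168, 0.2777]), (0.39, [0.4916, 0.0759, 0.0545])]
[ 0.50818935 -0.23482953  0.0245    ]
```

View pics/c4.png

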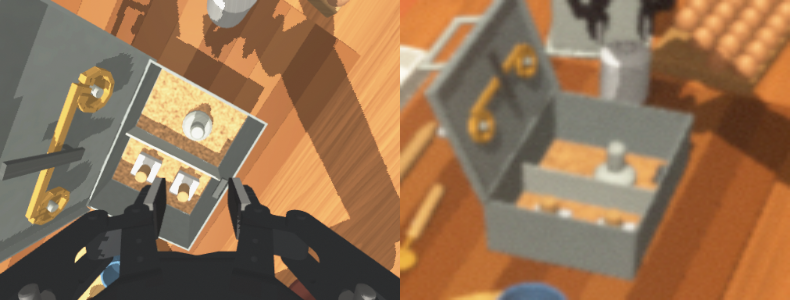

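The stamp stands upright in the right half, at (615,165) in the side crop. The lid is open and the gripper is clear.

```bash
python3 -c "
from plant import *
print(job_done())"
```

```text
the job is handed in; nothing more can be done
None
```

The job is handed in: dials at 3 and 7, bolt drawn, lid open at its stop, and the stamp upright and released in the right half at about 27 s; the hand-in call returned no verdict.

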